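Stack a cup dripper on the coffee scale

ROBOT

A 6-joint arm with a two-finger parallel gripper is mounted at the origin on the work surface. World frame = base frame: x ahead of the robot, y to its left, z up, the work surface at z = 0. Lengths are in m, angles in rad, forces in N, time in s.
With the tool pointing down it reaches from about 0.325 to 0.875 m from the base axis. Payload 4.4 kg.
Tool frame: the origin (TCP) lies between the finger pads; the fingertips stand 8 mm ahead of it and the grasp point (between the pads) lies 11 mm behind it (r.tip_extent is the distance from the TCP to the fingertips, in m); z points along the fingers, y is the line along which they close (so a half turn about z gives the same grasp; the last joint's range is limited). The gripper opens to 85 mm and grips with 20 to 120 N. Pads are 22 mm wide; open, the fingers measure 114 mm over their backs; the gripper's body (76 mm by 85 mm) begins 54 mm behind the grasp point. The pads swing forward as they close: fully open they stand 13 mm farther back than shut.
Start: joints at [-1.319, 0.207, 1.542, -0, 1.393, -0.15], TCP at [0.225, -0.529, 0.214] pointing down, gripper open.
Joint ranges: [-2.73, 2.73], [-0.86, 2.22], [0.23, 2.46], [-1.11, 4.25], [0.08, 2.63], [-2.82, 2.82]. Speed limits (rad/s): [2.79, 2.79, 3.14, 3.14, 3.14, 3.14].

INTERFACE

Orientations are given as a unit quaternion [w, x, y, z].
In Python, from cell import monitor, optics, r gives the robot as it stands.
- The arm moves only by the shell command python3 -m inch 'ROWS' [FORCE]. ROWS is JSON, a list of rows, each a list of 7 numbers: the finger opening in cm, from 0 to 8.54, then the shift along the tool's x, y, z in cm, then the turn, a rotation vector about the tool's x, y, z in degrees. In form: [[claw, x, y, z, ax, ay, az], ...]. A call has 1 to 10 rows; each row shifts and turns the commanded pose from where the row before left it, along the tool's axes as they then stand; what a row does not reach is not made up. A row lasts 1/8 s, in which the tool goes at most 62.5 mm and 10.7 degrees, less where a joint would pass 70% of its speed; a pose out of reach is approached as far as the arm can. A call with a gripper value outside its range is refused whole. The fingers move at their own pace and stop on an object; FORCE is the grip in N (left out, the last holds). Time passes only in rows, so rows that do not move let the fingers close. It gives the time, the measured TCP pose, the force, the opening and the grip force at its end, in the units of the state.
- monitor.state(): the state, without advancing time (a new reading comes with each control period).
- optics.read_camera(name): name is "scene" or "top" or "wrist"; returns the picture (384x512x3 uint8, red, green, blue); there is no depth.
- optics.get_calibration(name): a dict with "camera_matrix" (3x3 intrinsics, pixels), "position" and "rotation" of the camera in the world; the wrist camera has in their place "hand_eye" (4x4, takes a point from camera to tool coordinates, whose origin is the TCP and whose axes are the flange's). Camera axes: x right, y down, z forward; pixel columns grow to the right and rows downward; lengths in m; the calibration is good to about 2 mm. The wrist camera is an equidistant fisheye: a pixel r from the principal point sees the ray r / f radians off the axis. A picture is of the moment at which its call begins: read the wrist's pose just before it. get_calibration takes no time and is no camera call.
- r.hand_in(): hands the job in; it is judged then, once.
The state is a dict: "time": time; "joint_pos": joint angles; "dq": joint speeds; "tau": joint torques, N m; "tcp_pos": TCP position; "tool_rot": TCP orientation; "wrist_force": force on the tool from outside, world axes, zero at the start; "ft_torque": the same for the moment, N m; "finger_gap": finger opening in m; "grip_force": force on a finger pad.
Only numpy, scipy, OpenCV 4.12 (cv2) and the standard library are available. Lean on these libraries where they do the work, as an engineer would, in place of code of your own. Each camera call takes 0.05 s, during which the arm holds its last target. There are 200 camera calls.

TASK

Set up a drip coffee on the larger of the two scales, from the bottom up, one piece at a time: stand the plain white cup on the middle of the large scale's platform, seat the copper filter chamber on the cup, lower the press (the disc with the stem) into the chamber until it lies on the chamber's floor, and last put the lid with the black knob on the chamber. Put each piece down without dropping it, and leave the yellow mug and the steel milk jug standing where they are.

Things in the scene. Friction and masses are not known exactly. Their poses are not given: they have to be found in the camera images.
- large_scale_pad (a point): middle of the top face of the large scale's platform: black slab 150 x 130 mm (along its x and y), 22 mm high, fixed to the counter. The platform is ridged rubber, 118 mm by 122 mm; its middle lies 13 mm from the slab's middle in the scale's +x, with a small display strip along the -x edge. z is up. The cup goes here.
- small_scale_pad (a point): middle of the top face of the small scale's platform: the same shape, but 110 x 90 mm and 18 mm high, fixed. Not used.
- cup_mid (a point): plain white round cup without handle, open at the top, 75 mm high, outside diameter 62 mm (straight from 12 mm up, foot 56 mm), inside diameter 54 mm at the rim, about 0.2 kg. The point is on its axis, half-way up (37.5 mm over its underside); z runs up the axis. It stands upright.
- chamber_mid (a point): copper filter chamber, 58 mm high, 0.12 kg, standing upright. From below: boss dia 46, 6 mm high (goes in the cup's mouth, 4 mm play); brim dia 76, 4 mm thick (its underside rests on the cup's rim); open-topped straight tube, outside dia 60, inside 54, inner floor 13 mm over the underside. Point: on the axis, 29 mm over the underside; z up the axis. Seated, it is 60.5 mm above cup_mid.
- press_mid (a point): press: flat copper disc, dia 46, 6 mm thick, with an upright round stem, dia 12, on its middle; 74 mm high overall, 0.07 kg, standing on its disc. Point: on the axis, 37 mm over the underside; z up the stem. It goes into the chamber with 4 mm play; on the chamber's floor its stem stands 29 mm out over the rim and the point is 21 mm above chamber_mid.
- lid_mid (a point): lid: hollow copper cap open below, 57 mm high, 0.09 kg, standing knob up. Body dia 47 up to 41 mm; flange dia 56 from 6 to 10 mm up; black knob dia 14, 16 mm high on top. Lowest 6 mm go in the chamber's mouth (3.5 mm play), flange on its rim; inside dia 37, 38 mm deep, for the press's stem. Point: on the axis, 28.5 mm over the underside; z up. Seated, it is 51.5 mm above chamber_mid.
- mug_mid (a point): bystander: yellow mug with a handle, 76 mm in diameter, 80 mm high, handle towards its +y; loose. The point is on its axis, 40 mm over the underside.
- jug_mid (a point): bystander: steel milk jug with a handle, 84 mm in diameter, 105 mm high, handle towards its +y; loose. The point is on its axis, 52.5 mm over the underside.
Not all that is in view belongs to the job. Leave any green or red look-alike of the part that bears lid_mid alone.

How it is judged:
By the outcome, as a careful person would: the job done as asked, in the order asked, and still so for the second after the job is handed in, with the robot touching nothing.
It also fails if it takes over 128 s, if anything falls off the work surface, if the arm or the gripper's body presses on something with over 40 N, if the wrist force passes 120 N, or if a joint passes its speed limit or range.

## Working session

There is one attempt and no reset: what is moved stays moved. The work goes in short steps, Python scripts to look and compute and a shell command to move; the robot and the scene stay as the last step left them, time stands still between calls to the robot, and variables do not carry over. Pictures are saved under pics/ and viewed, at most 14 in all, crops included, and the job is handed in when it is done.

```bash
ls; mkdir -p pics
python3 - <<'E'
from cell import monitor, optics, r
import cv2,numpy as np
for n in ("scene","top"):
    cv2.imwrite(f"pics/{n}0.png",optics.read_camera(n)[:,:,::-1])
    c=optics.get_calibration(n);print(n,{k:np.round(v,3).tolist() for k,v in c.items()})
c=optics.get_calibration("wrist");print({k:np.round(v,3).tolist() for k,v in c.items()})
s=monitor.state();print(s)
E
```

```text
pics
scene {'camera_matrix': [[429.021, 0.0, 253.109], [0.0, 429.021, 199.851], [0.0, 0.0, 1.0]], 'position': [0.95, -0.391, 0.885], 'rotation': [-0.29, 0.865, 0.386, -0.137]}
top {'camera_matrix': [[402.704, 0.0, 259.239], [0.0, 402.704, 194.738], [0.0, 0.0, 1.0]], 'position': [0.458, -0.017, 0.957], 'rotation': [0.017, -0.702, 0.712, -0.001]}
{'camera_matrix': [[297.319, 0.0, 252.595], [0.0, 297.319, 187.783], [0.0, 0.0, 1.0]], 'hand_eye': [[-0.0, -0.955, -0.296, 0.075], [1.0, -0.0, -0.0, -0.0], [0.0, -0.296, 0.955, -0.159], [0.0, 0.0, 0.0, 1.0]]}
{'time': 0.1, 'joint_pos': array([-1.31951021e+00,  2.07355096e-01,  1.54283996e+00, -1.05762587e-05,
        1.39349178e+00, -1.50514273e-01]), 'dq': array([ 2.51011370e-04,  2.41929737e-05, -3.91817244e-03,  7.76488563e-04,
        9.19809944e-04,  6.17668242e-04]), 'tau': array([-5.68170035e-04, -3.84092867e+01, -2.92548090e+01, -1.64787098e-04,
        4.88063291e-03,  8.83708573e-08]), 'tcp_pos': array([ 0.22466429, -0.52850143,  0.21331669]), 'tool_rot': array([-1.04550138e-03,  9.79886616e-01,  1.99552310e-01, -5.79340339e-05]), 'wrist_force': array([-0.14074109, -0.60347766, -0.11320883]), 'ft_torque': array([-0.03935811, -0.00020698,  0.00162435]), 'grip_force': 0.0, 'finger_gap': 0.0851880488596978}
```

View pics/scene0.png

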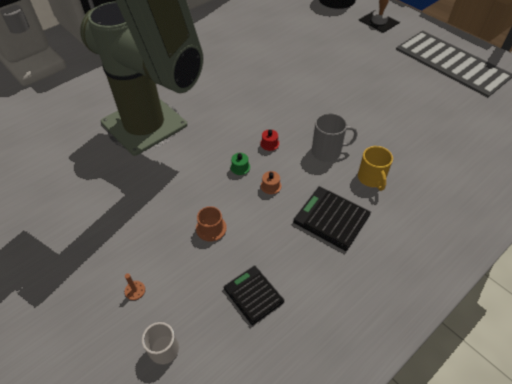

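View pics/top0.png

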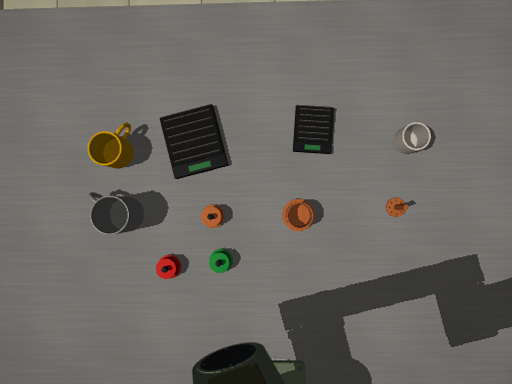

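```bash
cat > h.py <<'E'
import numpy as np, cv2
from scipy.spatial.transform import Rotation as R
from cell import monitor, optics, r
def rot(q): q=np.asarray(q); return q if q.shape==(3,3) else R.from_quat([q[1],q[2],q[3],q[0]]).as_matrix()
def rays(name,px,s=None):
    c=optics.get_calibration(name);K=np.array(c["camera_matrix"])
    p=(np.atleast_2d(px)-K[:2,2])/[K[0,0],K[1,1]]
    if name!="wrist": return np.array(c["position"]),np.c_[p,np.ones(len(p))]@rot(c["rotation"]).T
    th=np.linalg.norm(p,axis=1)+1e-12
    d=np.c_[p*(np.sin(th)/th)[:,None],np.cos(th)]
    H=np.array(c["hand_eye"]);T=rot(s["tool_rot"])
    return s["tcp_pos"]+T@H[:3,3], d@(T@H[:3,:3]).T
def cast(name,px,z,s=None):
    o,d=rays(name,px,s); return o+d*((z-o[2])/d[:,2])[:,None]
def masks(im):
    h=cv2.cvtColor(im,cv2.COLOR_RGB2HSV);H,S,V=[h[...,i].astype(int) for i in range(3)]
    return dict(copper=((H>=3)&(H<=14)&(S>110)&(V>60)),yellow=(H>=17)&(H<=28)&(S>150)&(V>60),
      black=(V<40),white=(S<45)&(V>135),green=(H>45)&(H<80)&(S>120))
def blobs(m,mn=40):
    n,l,st,c=cv2.connectedComponentsWithStats(m.astype(np.uint8))
    return [(st[i],c[i],l==i) for i in range(1,n) if st[i][4]>=mn]
def go(x,y,z,yaw=None):
    "rows total: tool-frame shift (cm) to bring TCP to x,y,z; current yaw of the tool x"
    s=monitor.state();T=rot(s["tool_rot"])
    print("shift cm",np.round(T.T@(np.array([x,y,z])-s["tcp_pos"])*100,2),"yaw",np.round(np.degrees(np.arctan2(T[1,0],T[0,0])),1),"tilt",np.round(T[:2,2],4),"t",s["time"])
E
python3 - <<'E'
from h import *
im=cv2.imread("pics/top0.png")[:,:,::-1].copy();m=masks(im)
for k in m:
  for st,c,l in blobs(m[k],60):
    if k=="black":
        ct=max(cv2.findContours(l.astype(np.uint8),0,2)[0],key=cv2.contourArea);print(k,st,cv2.minAreaRect(ct)); 
    else: print(k,st,np.round(c,1),np.round(cast("top",c,.04)[0],3))
E
```

```text
copper [386 197  23  20 318] [396.1 206.7] [ 0.45  -0.304  0.04 ]
copper [282 199  33  32 816] [298.  214.5] [ 0.436 -0.083  0.04 ]
copper [201 205  24  23 391] [212.6 215.9] [0.435 0.111 0.04 ]
yellow [  88  123   46   45 1408] [111. 148.] [0.594 0.344 0.04 ]
black [ 160  105   69   74 2899] ((193.82435607910156, 141.35888671875), (63.512901306152344, 55.086570739746094), 75.65067291259766)
black [ 293  106   41   48 1432] ((313.1984558105469, 129.3249053955078), (38.612159729003906, 46.03517532348633), 3.5763344764709473)
black [ 193  343  110   41 2689] ((247.5, 363.0), (40.0, 109.0), 90.0)
white [402 122  29  28 170] [416.1 135.2] [ 0.612 -0.353  0.04 ]
white [411 132   7  15  71] [413.8 139. ] [ 0.603 -0.348  0.04 ]
green [304 144  16   6  78] [311.7 146.9] [ 0.589 -0.117  0.04 ]
green [189 161  22  10 115] [199.5 165.6] [0.551 0.14  0.04 ]
green [209 249  24  24 411] [220.3 260.4] [0.334 0.095 0.04 ]
```

Run:
```python
from h import *
p=cast("top",[416,135.5],.075)[0];print(p);go(p[0],p[1],.19)
im=cv2.imread("pics/top0.png")[:,:,::-1].copy();
```

```text
[ 0.60505718 -0.33994686  0.075     ]
shift cm [42.38 -2.47  2.35] yaw 23.0 tilt [-0.0005  0.002 ] t 0.1
```

```bash
python3 -m inch '[[8.5,4.2,-0.25,0.2,0,0,0],[8.5,4.2,-0.25,0.2,0,0,0],[8.5,4.2,-0.25,0.2,0,0,0],[8.5,4.2,-0.25,0.2,0,0,0],[8.5,4.2,-0.25,0.2,0,0,0],[8.5,4.2,-0.25,0.2,0,0,0],[8.5,4.2,-0.25,0.2,0,0,0],[8.5,4.2,-0.25,0.2,0,0,0],[8.5,4.2,-0.25,0.2,0,0,0],[8.5,4.2,-0.25,0.2,0,0,0]]' 40; python3 -m inch '[[8.5,0.4,0,0.35,0,0,0],[8.5,0,0,0,0,0,0],[8.5,0,0,0,0,0,0]]'
python3 - <<'E'
from h import *
s=monitor.state();im=optics.read_camera("wrist");cv2.imwrite("pics/w1.png",im[:,:,::-1])
np.save("s1.npy",s,allow_pickle=True);print(s["tcp_pos"])
E
```

```text
time: 1.35
tcp_pos: [0.6024, -0.341, 0.1934]
tool_rot: [-0.0, 0.98, 0.2, -0.0]
wrist_force: [0.1, 0.0, 0.4]
finger_gap: 0.0852
grip_force: 0.0
time: 1.72
tcp_pos: [0.6041, -0.3412, 0.1906]
tool_rot: [-0.0, 0.98, 0.199, -0.0]
wrist_force: [-1.4, -0.2, 0.0]
finger_gap: 0.0853
grip_force: 0.0
[ 0.60411548 -0.34116821  0.19063068]
```

View pics/w1.png

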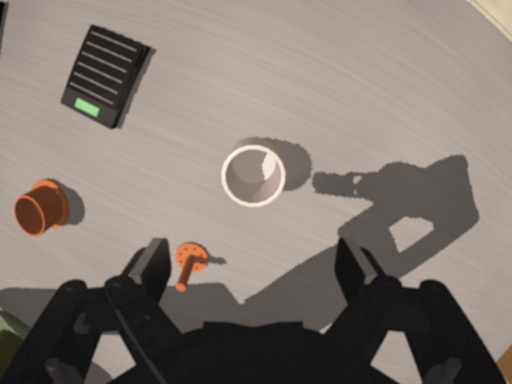

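The cup's rim is centred near (253,175) in the wrist view; small scale top left, chamber at (40,208), press at (190,262). Fit the rim.

```bash
cat >> h.py <<'E'
def circ(P):
    "least-squares circle through xy points -> centre, diameter"
    A=np.c_[2*P[:,:2],np.ones(len(P))];b=(P[:,:2]**2).sum(1);a=np.linalg.lstsq(A,b,rcond=None)[0]
    return a[:2],2*np.sqrt(a[2]+a[0]**2+a[1]**2)
E
python3 - <<'E'
from h import *
s=np.load("s1.npy",allow_pickle=True).item()
im=cv2.imread("pics/w1.png");g=im.min(2);roi=np.zeros_like(g);roi[135:215,212:297]=1
m=((g>205)&(roi>0))
for st,c,l in blobs(m,60):
    ct=max(cv2.findContours(l.astype(np.uint8),0,1)[0],key=cv2.contourArea)[:,0,:].astype(float)
    hull=cv2.convexHull(ct.astype(np.float32))[:,0,:]
    P=cast("wrist",hull,.075,s);print(st,circ(P));c=circ(P)[0]
go(c[0],c[1],.19)
E
```

```text
[222 146  62  60 664] (array([ 0.60535022, -0.34008292]), np.float64(0.059833326689124056))
shift cm [ 0.15 -0.07  0.09] yaw 22.9 tilt [-0.0005 -0.0001] t 1.775
```

```bash
python3 -m inch '[[8.5,0.15,-0.05,3.5,0,0,0],[8.5,0,0,3.5,0,0,0],[8.5,0,0,3.5,0,0,0],[8.5,0,0,2.5,0,0,0],[8.5,0,0,2.3,0,0,0],[8.5,0,0,0,0,0,0],[5.5,0,0,0,0,0,0],[5.5,0,0,0,0,0,0],[5.5,0,0,0,0,0,0],[5.5,0,0,0,0,0,0]]' 40; python3 -m inch '[[5.5,0,0,0,0,0,0],[5.5,0,0,0,0,0,0],[5.5,0,0,0,0,0,0]]'
```

```text
time: 3.02
tcp_pos: [0.6081, -0.3404, 0.0404]
tool_rot: [0.002, 0.98, 0.2, 0.002]
wrist_force: [-0.6, -0.3, 5.3]
finger_gap: 0.0604
grip_force: 44.4
time: 3.4
tcp_pos: [0.6081, -0.3404, 0.0403]
tool_rot: [0.002, 0.98, 0.2, 0.002]
wrist_force: [0.6, -0.5, 5.3]
finger_gap: 0.0604
grip_force: 44.4
```

Run:
```python
from h import *
im=cv2.imread("pics/top0.png")[:,:,::-1].copy();h=cv2.cvtColor(im,cv2.COLOR_RGB2HSV)
for t in (40,50,60):
    m=(im.max(2)<t)|((h[...,1]>120)&(h[...,0]>45)&(h[...,0]<80)); m[:90]=0;m[190:]=0;m[:,:158]=0;m[:,240:]=0
    st,c,l=max(blobs(m),key=lambda b:b[0][4])
    rc=cv2.minAreaRect(np.argwhere(l)[:,::-1].astype(np.float32)); B=cast("top",cv2.boxPoints(rc),.022)
    print(t,rc,B[:,:2].mean(0),np.linalg.norm(np.diff(B,axis=0),axis=1),B[:,:2].tolist())
print(cast("top",[199.5,165.6],.022))
go(.50,.05,.25)
```

```text
40 ((193.82435607910156, 141.35888671875), (63.512901306152344, 55.086570739746094), 75.65067291259766) [0.6095681  0.15606882] [0.12946163 0.14923372 0.12883283] [[0.6672554911795974, 0.23684854460721533], [0.6969958996976804, 0.11084925161224808], [0.5519763938896967, 0.07563496192495887], [0.5220446207157077, 0.2009425289687764]]
50 ((193.96780395507812, 141.250244140625), (63.687660217285156, 55.5353889465332), 75.52970886230469) [0.60981795 0.15573096] [0.13051456 0.14964634 0.12987819] [[0.667413506240723, 0.23719259108329532], [0.6976646262225852, 0.11023228256502139], [0.5523176416085733, 0.07461935842022567], [0.5218760093592507, 0.20087960886957257]]
60 ((194.8931884765625, 140.89854431152344), (63.90629959106445, 58.502689361572266), 75.52970886230469) [0.61060447 0.153558  ] [0.13747903 0.15014699 0.13680645] [[0.6676427342115201, 0.23846302418748988], [0.699506850535325, 0.10472760845482167], [0.5536668936081028, 0.06902291387546088], [0.5216013909332422, 0.20201843556893606]]
[[0.55236882 0.14320227 0.022     ]]
shift cm [  5.37 -40.08 -21.11] yaw 23.0 tilt [ 0.0036 -0.0026] t 3.4
```

```bash
python3 -m inch '[[5.5,0,0,-1,0,0,0],[5.5,0,0,-3,0,0,0],[5.5,0,0,-4,0,0,0],[5.5,0.5,-3,-4,0,0,0],[5.5,0.5,-4,-3,0,0,0],[5.5,0.5,-4,-3,0,0,0],[5.5,0.5,-4,-3,0,0,0],[5.5,0.5,-4,0,0,0,0],[5.5,0.5,-4,0,0,0,0],[5.5,0.5,-4,0,0,0,0]]'; python3 -m inch '[[5.5,0.5,-4,0,0,0,0],[5.5,0.5,-4,0,0,0,0],[5.5,0.5,-3,0,0,0,0],[5.5,0.5,-2,0,0,0,0],[5.5,0,0,0,0,0,0],[5.5,0,0,0,0,0,0]]'
python3 - <<'E'
from h import *
s=monitor.state();im=optics.read_camera("wrist");cv2.imwrite("pics/w2.png",im[:,:,::-1])
np.save("s2.npy",s,allow_pickle=True);print(s["tcp_pos"])
E
```

```text
time: 4.65
tcp_pos: [0.5317, -0.0756, 0.2473]
tool_rot: [-0.0, 0.98, 0.2, -0.001]
wrist_force: [0.7, -0.0, -3.5]
finger_gap: 0.06
grip_force: 44.4
time: 5.4
tcp_pos: [0.5004, 0.0498, 0.2475]
tool_rot: [0.0, 0.98, 0.2, -0.0]
wrist_force: [0.2, -0.5, -2.9]
finger_gap: 0.0606
grip_force: 44.5
[0.50036652 0.04984548 0.24754179]
```

View pics/w2.png

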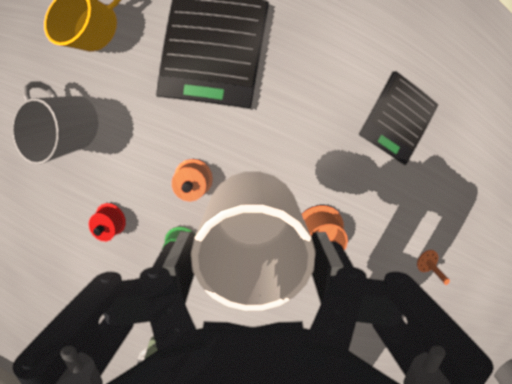

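The scale is cut off at the top (near corners at (157,97), (250,107)); cup in hand with rim at (253,257). Move forward 7 cm for a full view.

```bash
python3 -m inch '[[5.5,3.5,0,0,0,0,0],[5.5,3.5,0,0,0,0,0],[5.5,0,0,0,0,0,0],[5.5,0,0,0,0,0,0]]'
python3 - <<'E'
from h import *
s=monitor.state();im=optics.read_camera("wrist");cv2.imwrite("pics/w3.png",im[:,:,::-1])
np.save("s3.npy",s,allow_pickle=True);print(s["tcp_pos"])
h=cv2.cvtColor(im,cv2.COLOR_RGB2HSV)
for t in (50,70):
    m=(im.max(2)<t)|((h[...,1]>120)&(h[...,0]>45)&(h[...,0]<80));m[200:]=0
    for z in (.022,.0):
      for st,c,l in blobs(m,1500):
        e=l.astype(np.uint8);ct=max(cv2.findContours(e,0,1)[0],key=cv2.contourArea)[:,0,:]
        P=cast("wrist",ct,z,s)[:,:2].astype(np.float32)
        rc=cv2.minAreaRect(P*1000);print(t,z,st,rc,cv2.boxPoints(rc).round(1).tolist())
# cup in hand: rim
g=im.min(2);m=(g>200);m[:160]=0;m[:,:180]=0;m[:,330:]=0
for st,c,l in blobs(m,300): print(st,c)
E
```

```text
time: 5.95
tcp_pos: [0.5647, 0.0768, 0.2473]
tool_rot: [-0.0, 0.98, 0.199, -0.001]
wrist_force: [-0.6, -0.7, -2.3]
finger_gap: 0.0603
grip_force: 44.5
[0.56465698 0.07682893 0.24725802]
50 0.022 [ 356  158   72   42 1731] ((615.3822631835938, -120.91476440429688), (62.3402214050293, 114.95382690429688), 22.269250869750977) [[564.7999877929688, -79.5], [608.2999877929688, -185.89999389648438], [666.0, -162.3000030517578], [622.4000244140625, -55.900001525878906]]
50 0.0 [ 356  158   72   42 1731] ((614.3072509765625, -133.93113708496094), (65.90846252441406, 121.53363800048828), 22.26921844482422) [[560.7999877929688, -90.19999694824219], [606.7999877929688, -202.6999969482422], [667.7999877929688, -177.6999969482422], [621.7999877929688, -65.19999694824219]]
70 0.022 [ 162   52  106  105 5596] ((613.086669921875, 155.38888549804688), (141.67625427246094, 125.05747985839844), 13.858083724975586) [[529.2999877929688, 199.10000610351562], [559.2999877929688, 77.69999694824219], [696.7999877929688, 111.5999984741211], [666.9000244140625, 233.10000610351562]]
70 0.022 [ 356  132   77   68
[... 232 characters left out ...]
.30000305175781]]
70 0.0 [ 162   52  106  105 5596] ((611.8802490234375, 158.18780517578125), (149.7855224609375, 132.21568298339844), 13.85810375213623) [[523.2999877929688, 204.39999389648438], [555.0, 76.0999984741211], [700.4000244140625, 111.9000015258789], [668.7999877929688, 240.3000030517578]]
70 0.0 [ 356  132   77   68 2813] ((635.8136596679688, -129.53125), (96.22663116455078, 109.68858337402344), 85.53302764892578) [[577.4000244140625, -173.1999969482422], [686.7000122070312, -181.8000030517578], [694.2000122070312, -85.80000305175781], [584.9000244140625, -77.30000305175781]]
[ 194  205  116   38 1063] [249.09501411 218.5738476 ]
[207 293  82  19 526] [247.80038023 303.75855513]
```

View pics/w3.png

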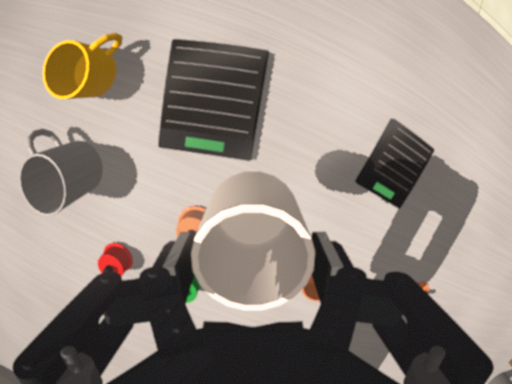

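The whole slab: corners about (174,40), (269,51), (251,158), (159,146); display at (204,145).

Run:
```python
from h import *
s=np.load("s3.npy",allow_pickle=True).item()
B=cast("wrist",[[174,40],[269,51],[251,158],[159,146]],.022,s)[:,:2]
print(B.round(4).tolist(),B.mean(0),np.linalg.norm(np.diff(B,axis=0),axis=1))
im=cv2.imread("pics/w3.png");g=im.min(2);m=(g>200);m[:200]=0;m[:,:190]=0;m[:,320:]=0;m[314:]=0
P=np.argwhere(m)[:,::-1].astype(np.float32);h=cv2.convexHull(P)[:,0]
for z in (.27,.28,.29): print(z,circ(cast("wrist",h,z,s)))
T=rot(s["tool_rot"]);print(T[:,2])
```

```text
[[0.6685, 0.2316], [0.6987, 0.1115], [0.5608, 0.0779], [0.5289, 0.1992]] [0.6141998  0.15504334] [0.12387485 0.1419317  0.12545276]
0.27 (array([0.55908527, 0.07088041]), np.float64(0.07221304996436738))
0.28 (array([0.56459133, 0.07349195]), np.float64(0.06691710337448135))
0.29 (array([0.57009738, 0.07610348]), np.float64(0.06162115678456585))
[-1.83096736e-03 -3.42036407e-04 -9.99998265e-01]
```

Run:
```python
from h import *
s=np.load("s3.npy",allow_pickle=True).item();s1=np.load("s1.npy",allow_pickle=True).item();s2=np.load("s2.npy",allow_pickle=True).item()
def grn(f):
    im=cv2.imread(f)[:,:,::-1].copy();return [(np.round(c,1).tolist(),int(st[4])) for st,c,l in blobs(masks(im)["green"],25)]
for f in ("scene0","top0","w1","w2","w3"): print(f,grn(f"pics/{f}.png"))
v={"scene":grn("pics/scene0.png"),"top":grn("pics/top0.png")}
def tri(obs):
    A=np.zeros((3,3));b=np.zeros(3);L=[]
    for n,p,st in obs:
        o,d=rays(n,p,st);d=d[0]/np.linalg.norm(d[0]);M=np.eye(3)-np.outer(d,d);A+=M;b+=M@o;L.append((o,M))
    x=np.linalg.solve(A,b);return x.round(4),[float(np.round(np.linalg.norm(M@(x-o))*1000,1)) for o,M in L]
g3=min(grn("pics/w3.png"),key=lambda q:abs(q[0][0]-204)+abs(q[0][1]-145))[0]
g2=min(grn("pics/w2.png"),key=lambda q:abs(q[0][0]-203)+abs(q[0][1]-92))[0]
gs=min(grn("pics/scene0.png"),key=lambda q:abs(q[0][0]-311)+abs(q[0][1]-205))[0]
t=[199.5,165.6]
print(tri([("top",t,None),("scene",gs,None)]),tri([("top",t,None),("wrist",g3,s)]),tri([("top",t,None),("wrist",g3,s),("wrist",g2,s2),("scene",gs,None)]))
for n,p,q in (("top",t,None),("scene",gs,None),("wrist",g3,s),("wrist",g2,s2)): print(n,cast(n,p,.022,q)[0].round(4))
```

```text
scene0 [([239.6, 164.4], 289)]
top0 [([311.7, 146.9], 78), ([199.5, 165.6], 115), ([220.3, 260.4], 411)]
w1 []
w2 [([394.0, 148.0], 29)]
w3 [([383.3, 190.3], 175), ([192.0, 290.3], 174)]
(array([0.5013, 0.0451, 0.2295]), [68.0, 68.0]) (array([0.5273, 0.0991, 0.2735]), [1.0, 1.0]) (array([0.5335, 0.0445, 0.2792]), [54.3, 54.0, 52.0, 91.1])
top [0.5524 0.1432 0.022 ]
scene [0.3339 0.094  0.022 ]
wrist [0.3259 0.0824 0.022 ]
wrist [ 0.5919 -0.1281  0.022 ]
```

Run:
```python
from h import *
S={"w1":np.load("s1.npy",allow_pickle=True).item(),"w2":np.load("s2.npy",allow_pickle=True).item(),"w3":np.load("s3.npy",allow_pickle=True).item()}
near={"top0":[[200,166],[312,147]],"scene0":[[311,205],[242,279]],"w1":[None,[87,107]],"w2":[[203,92],[388,145]],"w3":[[204,145],[383,190]]}
for f in near:
    im=cv2.imread(f"pics/{f}.png").astype(int);m=(im[...,1]-im[...,2]>30)&(im[...,1]-im[...,0]>15)
    for k,q in enumerate(near[f]):
        if q is None: continue
        st,c,l=min(blobs(m,15),key=lambda b:np.abs(b[1]-q).sum())
        n="wrist" if f[0]=="w" else f[:-1]
        print(["large","small"][k],f,c.round(1),st[4],cast(n,c,.022-.004*k,S.get(f))[0].round(4),cast(n,c,0,S.get(f))[0].round(4))
```

```text
large top0 [199.3 165.8] 126 [0.552  0.1438 0.022 ] [0.5542 0.1476 0.    ]
small top0 [312.  146.8] 74 [ 0.5924 -0.1199  0.018 ] [ 0.5949 -0.1218  0.    ]
large scene0 [310.5 203.6] 76 [0.5546 0.1399 0.022 ] [ 0.5445  0.1534 -0.    ]
small scene0 [241.6 278.3] 63 [ 0.5943 -0.1229  0.018 ] [ 0.5869 -0.1174  0.    ]
small w1 [ 86.5 107. ] 219 [ 0.5946 -0.1235  0.018 ] [ 0.5904 -0.1133  0.    ]
large w2 [203.3  91.5] 425 [0.554  0.1415 0.022 ] [0.5531 0.1451 0.    ]
small w2 [388.6 144.2] 189 [ 0.5932 -0.1196  0.018 ] [ 0.5943 -0.1289  0.    ]
large w3 [204.1 143.9] 422 [0.5546 0.1422 0.022 ] [0.55   0.1442 0.    ]
small w3 [383.3 190.3] 200 [ 0.594  -0.1187  0.018 ] [ 0.5921 -0.1291  0.    ]
```

Run:
```python
from h import *
go(.6265,.159,.075)
```

```text
shift cm [ 8.94 -5.14 17.24] yaw 23.0 tilt [-0.0013 -0.0003] t 6.0
```

```bash
python3 -m inch '[[5.5,3,-1.7,0,0,0,0],[5.5,3,-1.7,1,0,0,0],[5.5,2.94,-1.74,3,0,0,0],[5.5,0,0,4,0,0,0],[5.5,0,0,4,0,0,0],[5.5,0,0,3.5,0,0,0],[5.5,0,0,1.7,0,0,0],[5.5,0,0,0,0,0,0],[5.5,0,0,0,0,0,0]]'
python3 - <<'E'
from h import *
go(.6265,.159,.0625)
E
```

```text
time: 7.12
tcp_pos: [0.6289, 0.16, 0.0781]
tool_rot: [0.0, 0.98, 0.199, 0.002]
wrist_force: [-0.1, 0.4, -1.9]
finger_gap: 0.0607
grip_force: 44.5
shift cm [-0.26 -0.01  1.56] yaw 23.0 tilt [0.0037 0.0004] t 7.125
```

```bash
python3 -m inch '[[5.5,-0.25,0,0.6,0,0,0],[5.5,0,0,0.5,0,0,0],[5.5,0,0,0.2,0,0,0],[5.5,0,0,0,0,0,0],[5.5,0,0,0,0,0,0]]'
```

```text
time: 7.75
tcp_pos: [0.6251, 0.159, 0.0629]
tool_rot: [-0.0, 0.98, 0.2, 0.0]
wrist_force: [-0.6, 0.5, -2.3]
finger_gap: 0.0604
grip_force: 44.5
```

```bash
for i in 1 2; do python3 -m inch '[[5.5,0,0,0.1,0,0,0],[5.5,0,0,0,0,0,0]]' | egrep 'tcp|force'; done
```

```text
tcp_pos: [0.6253, 0.159, 0.0624]
wrist_force: [-0.4, -0.2, 0.1]
grip_force: 44.7
tcp_pos: [0.6255, 0.1591, 0.0624]
wrist_force: [-2.6, 0.3, 5.1]
grip_force: 45.2
```

Contact. Release, retreat upwards, and look.

```bash
python3 -m inch '[[6.2,0,0,0,0,0,0],[7,0,0,0,0,0,0],[8.5,0,0,0,0,0,0],[8.5,0,0,0,0,0,0],[8.5,0,0,0,0,0,0],[8.5,0,0,-3,0,0,0],[8.5,0,0,-4,0,0,0],[8.5,0,0,-4,0,0,0],[8.5,0,0,-3,0,0,0],[8.5,0,0,0,0,0,0]]'; python3 -m inch '[[8.5,0,0,0,0,0,0],[8.5,0,0,0,0,0,0]]'
python3 - <<'E'
from h import *
s=monitor.state();im=optics.read_camera("wrist");cv2.imwrite("pics/w4.png",im[:,:,::-1])
t=optics.read_camera("top");cv2.imwrite("pics/t4.png",t[:,:,::-1])
np.save("s4.npy",s,allow_pickle=True);print(s["tcp_pos"])
c=np.hstack([im[60:300,100:420],np.kron(t[90:190,150:283],np.ones((3,3,1),np.uint8))[:240,:]]);cv2.imwrite("pics/c4.png",c[:,:,::-1])
E
```

```text
time: 9.5
tcp_pos: [0.6274, 0.1593, 0.2048]
tool_rot: [0.0, 0.98, 0.2, 0.004]
wrist_force: [1.2, 0.7, 0.1]
finger_gap: 0.0849
grip_force: 0.0
time: 9.75
tcp_pos: [0.6236, 0.1588, 0.1984]
tool_rot: [-0.0, 0.98, 0.2, -0.002]
wrist_force: [-0.5, 0.6, 0.3]
finger_gap: 0.0849
grip_force: 0.0
[0.62362246 0.1588008  0.19842526]
```

View pics/c4.png

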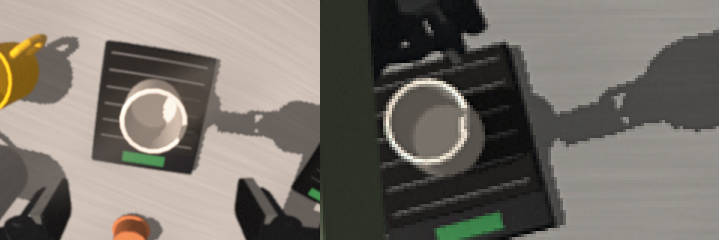

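The cup stands on the scale; wrist crop: rim near (153,120)→ full (253,180), slab corners (207,102), (318,119), (292,233), (192,219).

Run:
```python
from h import *
s=np.load("s4.npy",allow_pickle=True).item()
im=cv2.imread("pics/w4.png");g=im.min(2);m=(g>200);m[:140]=0;m[215:]=0;m[:,:212]=0;m[:,295:]=0
st,c,l=max(blobs(m),key=lambda b:b[0][4]);h=cv2.convexHull(np.argwhere(l)[:,::-1].astype(np.float32))[:,0]
print("wrist cup",st,circ(cast("wrist",h,.097,s)))
i=im.astype(int);m=(i[...,1]-i[...,2]>30)&(i[...,1]-i[...,0]>15)
st,c,l=min(blobs(m,15),key=lambda b:np.abs(b[1]-[243,219]).sum());d=cast("wrist",c,.022,s)[0];print("disp",c,d,"pad",d[:2]+.0735*np.array([.97,.242]))
B=cast("wrist",[[207,102],[318,119],[292,233],[192,219]],.022,s)[:,:2]
print(B.mean(0),np.linalg.norm(np.diff(B,axis=0),axis=1),"pad",B.mean(0)+.013*np.array([.97,.242]))
im=cv2.imread("pics/t4.png");g=im.min(2);m=(g>175);m[:110]=0;m[150:]=0;m[:,:172]=0;m[:,208:]=0
st,c,l=max(blobs(m),key=lambda b:b[0][4]);h=cv2.convexHull(np.argwhere(l)[:,::-1].astype(np.float32))[:,0]
print("top cup",st,circ(cast("top",h,.097)))
```

```text
wrist cup [220 149  66  64 876] (array([0.6238027 , 0.15925135]), np.float64(0.06034447367662404))
disp [243.31074766 218.64485981] [0.55533848 0.14272063 0.022     ] pad [0.62663348 0.16050763]
[0.61505373 0.15638467] [0.12694214 0.14391375 0.12652013] pad [0.62766373 0.15953067]
top cup [172 116  27  29  96] (array([0.62208661, 0.16033094]), np.float64(0.05947355388036615))
```

Run:
```python
from h import *
go(.436,-.083,.19)
```

```text
shift cm [-26.76  14.91   0.96] yaw 23.0 tilt [-0.0033 -0.0004] t 9.85
```

```bash
python3 -m inch '[[8.5,-3.4,1.9,0,0,0,0],[8.5,-3.4,1.9,0,0,0,0],[8.5,-3.4,1.9,0,0,0,0],[8.5,-3.4,1.9,0,0,0,0],[8.5,-3.4,1.9,0.3,0,0,0],[8.5,-3.4,1.9,0.3,0,0,0],[8.5,-3.4,1.9,0.3,0,0,0],[8.5,-3,1.6,0,0,0,0],[8.5,0,0,0,0,0,0],[8.5,0,0,0,0,0,0]]'
python3 - <<'E'
from h import *
s=monitor.state();im=optics.read_camera("wrist");cv2.imwrite("pics/w5.png",im[:,:,::-1])
t=optics.read_camera("top");cv2.imwrite("pics/t5.png",t[:,:,::-1])
np.save("s5.npy",s,allow_pickle=True);print(s["tcp_pos"],s["finger_gap"])
for st,c,l in blobs(masks(im)["copper"],200):print(st,c)
E
```

```text
time: 11.1
tcp_pos: [0.4368, -0.0827, 0.1917]
tool_rot: [-0.0, 0.98, 0.199, 0.0]
wrist_force: [0.0, 0.4, -0.2]
finger_gap: 0.0849
grip_force: 0.0
[ 0.43681755 -0.08269107  0.19171512] 0.08485638325748249
[  78   83   48   44 1604] [102.40399002 104.9563591 ]
[ 224  133   63   69 3369] [255.36271891 166.39626002]
[395 204  43  42 833] [412.66146459 222.15966387]
```

View pics/w5.png

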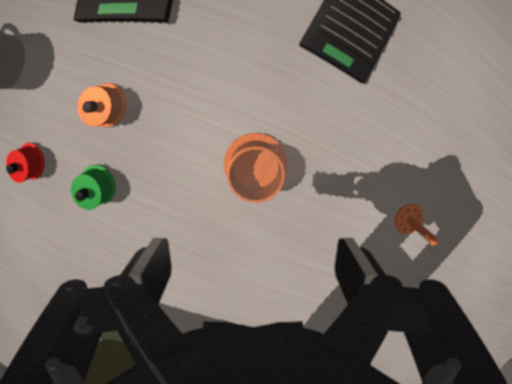

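Chamber: rim circle around (255,172), brim peeping out above to row 133; the lid (copper, black knob) at (100,105), press at (412,222).

Run:
```python
from h import *
s=np.load("s5.npy",allow_pickle=True).item()
im=cv2.imread("pics/w5.png")[:,:,::-1].copy()
l=[b for b in blobs(masks(im)["copper"],200) if b[0][0]==224][0][2]
h=max(cv2.findContours(l.astype(np.uint8),0,1)[0],key=cv2.contourArea)[:,0,:]
a=h[h[:,1]>172];print("rim",circ(cast("wrist",a,.058,s)))
b=h[h[:,1]<148];print("brim",circ(cast("wrist",b,.010,s)))
for nm,f in(("top","t5"),("scene","scene0")):
  im=cv2.imread(f"pics/{f}.png")[:,:,::-1].copy()
  for st,c,l in blobs(masks(im)["copper"],60): print(nm,st,c,cast(nm,c,.03)[0])
c=circ(cast("wrist",a,.058,s))[0];go(c[0],c[1],.035)
```

```text
rim (array([ 0.43723832, -0.08529986]), np.float64(0.05918770274737348))
brim (array([ 0.4376098 , -0.08521539]), np.float64(0.07178773889788112))
top [387 197  22  19 189] [398.43386243 204.76719577] [ 0.45459357 -0.31293292  0.03      ]
top [201 205  24  23 397] [212.74811083 215.86397985] [0.43492973 0.11234475 0.03      ]
scene [261 172  20  22 338] [270.65088757 183.19526627] [0.44340187 0.10647626 0.03      ]
scene [196 207  30  34 805] [210.09068323 224.10186335] [ 0.43891753 -0.08901949  0.03      ]
scene [125 274  20  26 337] [133.62908012 288.66765579] [ 0.46090809 -0.3176434   0.03      ]
shift cm [-0.11  0.28 15.68] yaw 23.1 tilt [0.0001 0.0003] t 11.2
```

```bash
python3 -m inch '[[8.5,-0.1,0.3,3.5,0,0,0],[8.5,0,0,3.5,0,0,0],[8.5,0,0,3.5,0,0,0],[8.5,0,0,2.7,0,0,0],[8.5,0,0,2.7,0,0,0],[8.5,0,0,0,0,0,0],[8.5,0,0,0,0,0,0]]' 40;python3 - <<'E'
from h import *
go(.4373,-.0853,.032)
E
```

```text
time: 12.08
tcp_pos: [0.4379, -0.086, 0.0336]
tool_rot: [0.0, 0.98, 0.2, 0.001]
wrist_force: [0.7, -0.1, -0.2]
finger_gap: 0.0851
grip_force: 0.0
shift cm [-0.03 -0.08  0.16] yaw 23.1 tilt [ 0.0012 -0.0004] t 12.075
```

```bash
python3 -m inch '[[5.2,0,0,0,0,0,0],[5.2,0,0,0,0,0,0],[5.2,0,0,0,0,0,0],[5.2,0,0,0,0,0,0],[5.2,0,0,0,0,0,0],[5.2,0,0,0,0,0,0],[5.2,0,0,0,0,0,0]]' 40
python3 - <<'E'
from h import *
go(.6235,.159,.20)
E
```

```text
time: 12.95
tcp_pos: [0.4383, -0.0863, 0.0349]
tool_rot: [0.0, 0.98, 0.199, 0.001]
wrist_force: [-1.7, 2.3, 7.8]
finger_gap: 0.0563
grip_force: 40.8
shift cm [ 26.68 -15.31 -16.47] yaw 23.0 tilt [ 0.0029 -0.0004] t 12.95
```

```bash
python3 -m inch '[[5.2,0,0,-1,0,0,0],[5.2,0,0,-2,0,0,0],[5.2,0,0,-2,0,0,0],[5.2,0,0,-3,0,0,0],[5.2,0,0,-4,0,0,0],[5.2,0,0,-4,0,0,0],[5.2,0,0,0,0,0,0],[5.2,0,0,0,0,0,0]]'
python3 - <<'E'
from h import *
s=monitor.state();im=optics.read_camera("wrist");cv2.imwrite("pics/w6.png",im[:,:,::-1])
t=optics.read_camera("scene");cv2.imwrite("pics/sc6.png",t[:,:,::-1])
np.save("s6.npy",s,allow_pickle=True);print(s["tcp_pos"],s["finger_gap"])
c=np.hstack([im[130:370,80:430],cv2.resize(t[120:240,130:290],(480,360))[:240]]);cv2.imwrite("pics/c6.png",c[:,:500+230,::-1])
E
```

```text
time: 13.95
tcp_pos: [0.4362, -0.0859, 0.1925]
tool_rot: [-0.0, 0.98, 0.2, -0.0]
wrist_force: [-0.3, -0.4, -0.6]
finger_gap: 0.0562
grip_force: 42.7
[ 0.43619741 -0.08591181  0.19247701] 0.05618146811453853
```

View pics/c6.png

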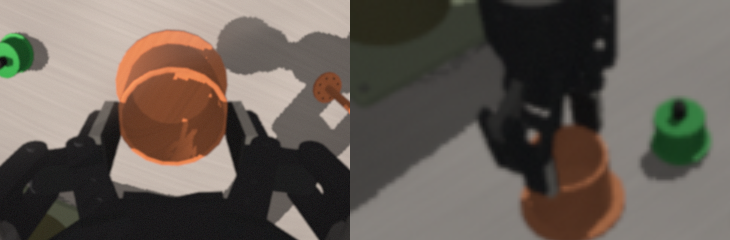

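Chamber is held upright by the tube; rim centre at full pixel (252,247). Check its offset from the TCP.

Run:
```python
from h import *
s=np.load("s6.npy",allow_pickle=True).item();T=rot(s["tool_rot"])
im=cv2.imread("pics/w6.png")[:,:,::-1].copy()
l=max(blobs(masks(im)["copper"],200),key=lambda b:b[0][4])[2]
h=max(cv2.findContours(l.astype(np.uint8),0,1)[0],key=cv2.contourArea)[:,0,:]
a=h[h[:,1]>255]
for z in(.2105,.2155,.2205):
  c,d=circ(cast("wrist",a,z,s));print(z,c,d,"tool off mm",(T.T@(np.r_[c,s["tcp_pos"][2]]-s["tcp_pos"])*1000).round(1))
go(.6235,.159,.192)
```

```text
0.2105 [ 0.43193773 -0.08712327] 0.05941806601680934 tool off mm [-4.4 -0.6  0. ]
0.2155 [ 0.43454339 -0.08603084] 0.057313529876588484 tool off mm [-1.6 -0.5  0. ]
0.2205 [ 0.43714905 -0.0849384 ] 0.055208993736376395 tool off mm [ 1.3 -0.5 -0. ]
shift cm [ 26.87 -15.16  -0.1 ] yaw 23.0 tilt [-0.0032  0.0013] t 14.05
```

```bash
python3 -m inch '[[5.2,3.4,-1.9,0,0,0,0],[5.2,3.4,-1.9,0,0,0,0],[5.2,3.4,-1.9,0,0,0,0],[5.2,3.4,-1.9,0,0,0,0],[5.2,3.4,-1.9,0,0,0,0],[5.2,3.4,-1.9,0,0,0,0],[5.2,3.4,-1.9,0,0,0,0],[5.2,3.1,-1.9,0,0,0,0],[5.2,0,0,2.5,0,0,0],[5.2,0,0,2.5,0,0,0]]';python3 -m inch '[[5.2,0,0,0,0,0,0],[5.2,0,0,0,0,0,0]]'
python3 - <<'E'
from h import *
go(.6245,.1595,.135)
E
```

```text
time: 15.3
tcp_pos: [0.6241, 0.1595, 0.14]
tool_rot: [-0.0, 0.98, 0.2, -0.002]
wrist_force: [-0.4, 0.6, -1.0]
finger_gap: 0.0559
grip_force: 42.8
time: 15.55
tcp_pos: [0.6249, 0.1589, 0.1426]
tool_rot: [-0.0, 0.98, 0.199, -0.0]
wrist_force: [0.6, 0.2, -0.5]
finger_gap: 0.0561
grip_force: 42.9
shift cm [-0.01 -0.07  0.76] yaw 23.0 tilt [-0.0008 -0.0001] t 15.55
```

```bash
python3 -m inch '[[5.2,0,-0.05,0.5,0,0,0],[5.2,0,0,0.5,0,0,0],[5.2,0,0,0.3,0,0,0],[5.2,0,0,0,0,0,0],[5.2,0,0,0,0,0,0]]' | egrep 'tcp|force'; python3 -m inch '[[5.2,0,0,0.1,0,0,0],[5.2,0,0,0,0,0,0]]' | egrep 'tcp|force'; python3 -m inch '[[5.2,0,0,0.1,0,0,0],[5.2,0,0,0,0,0,0]]' | egrep 'tcp|force'
```

```text
tcp_pos: [0.6249, 0.1594, 0.13]
wrist_force: [0.5, -0.8, -1.6]
grip_force: 42.9
tcp_pos: [0.6248, 0.1595, 0.1289]
wrist_force: [0.0, 0.4, -1.3]
grip_force: 42.9
tcp_pos: [0.6247, 0.1594, 0.1277]
wrist_force: [0.4, 0.2, -1.4]
grip_force: 42.9
```

Boss has entered (below 0.132) with no contact force; continue to the rim.

```bash
python3 -m inch '[[5.2,0,0,0.1,0,0,0],[5.2,0,0,0,0,0,0]]' | egrep 'tcp|force'; python3 -m inch '[[5.2,0,0,0.1,0,0,0],[5.2,0,0,0,0,0,0]]' | egrep 'tcp|force'; python3 -m inch '[[5.2,0,0,0.05,0,0,0],[5.2,0,0,0,0,0,0]]' | egrep 'tcp|force'
```

```text
tcp_pos: [0.6247, 0.1594, 0.1267]
wrist_force: [0.3, 0.5, -1.1]
grip_force: 42.9
tcp_pos: [0.625, 0.1595, 0.1263]
wrist_force: [-0.7, 0.7, 1.8]
grip_force: 43.4
tcp_pos: [0.6253, 0.1594, 0.1262]
wrist_force: [-1.0, -0.9, 3.7]
grip_force: 44.0
```

```bash
python3 -m inch '[[5.8,0,0,0,0,0,0],[6.5,0,0,0,0,0,0],[8.5,0,0,0,0,0,0],[8.5,0,0,0,0,0,0],[8.5,0,0,0,0,0,0],[8.5,0,0,-3,0,0,0],[8.5,0,0,-4,0,0,0],[8.5,0,0,-4,0,0,0],[8.5,0,0,-2,0,0,0],[8.5,0,0,0,0,0,0]]' | egrep 'tcp|force'; python3 -m inch '[[8.5,0,0,0,0,0,0],[8.5,0,0,0,0,0,0]]'
python3 - <<'E'
from h import *
s=monitor.state();im=optics.read_camera("wrist");cv2.imwrite("pics/w7.png",im[:,:,::-1])
t=optics.read_camera("scene");cv2.imwrite("pics/sc7.png",t[:,:,::-1])
np.save("s7.npy",s,allow_pickle=True)
c=np.hstack([im[60:300,100:420],cv2.resize(t[120:260,260:400],(360,360))[:240]]);cv2.imwrite("pics/c7.png",c[:,:,::-1])
m=masks(im)["copper"]
for st,c,l in blobs(m,200):print(st,c)
p=cast("top",[[398.4,204.8]],.03)
E
```

```text
tcp_pos: [0.6258, 0.1596, 0.2571]
wrist_force: [-0.1, -0.1, -0.4]
grip_force: 0.0
time: 18.92
tcp_pos: [0.6235, 0.1593, 0.2527]
tool_rot: [-0.0, 0.98, 0.2, -0.002]
wrist_force: [-0.1, 0.2, 0.5]
finger_gap: 0.0846
grip_force: 0.0
[ 216  133   73   79 4491] [252.1578713  171.22110888]
[217 256  34  38 983] [232.8301119  273.58697864]
```

View pics/c7.png

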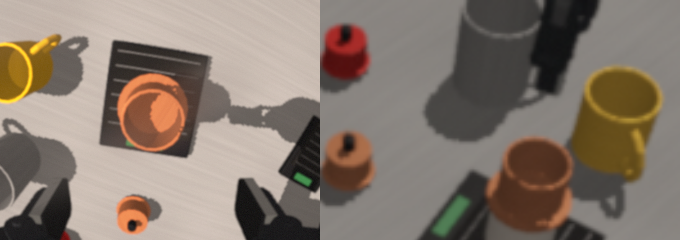

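Run:
```python
from h import *
s=np.load("s7.npy",allow_pickle=True).item()
im=cv2.imread("pics/w7.png")[:,:,::-1].copy()
l=max(blobs(masks(im)["copper"],200),key=lambda b:b[0][4])[2]
h=max(cv2.findContours(l.astype(np.uint8),0,1)[0],key=cv2.contourArea)[:,0,:]
print("rim",circ(cast("wrist",h[h[:,1]>180],.149,s)),"brim",circ(cast("wrist",h[h[:,1]<155],.101,s)))
print("press disc top cam",cast("top",[396.5,207],.006)[0])
s5=np.load("s5.npy",allow_pickle=True).item();print(cast("wrist",[409,217],.006,s5)[0], cast("wrist",[433,239],.072,s5)[0])
p=cast("top",[396.5,207],.006)[0];go(p[0],p[1],.2)
```

```text
rim (array([0.62348317, 0.16009275]), np.float64(0.05976932781293478)) brim (array([0.62403761, 0.16051825]), np.float64(0.07597620245146385))
press disc top cam [ 0.4493371  -0.31598075  0.006     ]
[ 0.45354968 -0.31168055  0.006     ] [ 0.45209075 -0.31324949  0.072     ]
shift cm [-34.65  36.92   5.42] yaw 23.0 tilt [-0.0032 -0.0004] t 19.025
```

```bash
python3 -m inch '[[8.5,-3.4,3.7,0,0,0,0],[8.5,-3.4,3.7,0,0,0,0],[8.5,-3.4,3.7,0,0,0,0],[8.5,-3.4,3.7,0.5,0,0,0],[8.5,-3.4,3.7,1,0,0,0],[8.5,-3.4,3.7,1,0,0,0],[8.5,-3.4,3.7,1,0,0,0],[8.5,-3.4,3.7,1,0,0,0],[8.5,-3.4,3.7,0.8,0,0,0],[8.5,-3.4,3.6,0,0,0,0]]' | egrep 'tcp|force'; python3 -m inch '[[8.5,0,0,0,0,0,0],[8.5,0,0,0,0,0,0],[8.5,0,0,0,0,0,0]]'
python3 - <<'E'
from h import *
s=monitor.state();im=optics.read_camera("wrist");cv2.imwrite("pics/w8.png",im[:,:,::-1])
np.save("s8.npy",s,allow_pickle=True)
cv2.imwrite("pics/c8.png",cv2.resize(im[80:280,130:380],None,fx=3,fy=3)[:,:,::-1])
for st,c,l in blobs(masks(im)["copper"],200):print(st,c)
E
```

```text
tcp_pos: [0.4548, -0.314, 0.2009]
wrist_force: [0.8, 0.1, 0.3]
grip_force: 0.0
time: 20.65
tcp_pos: [0.4565, -0.3119, 0.2022]
tool_rot: [-0.0, 0.98, 0.2, -0.0]
wrist_force: [-0.9, 0.4, 0.1]
finger_gap: 0.0847
grip_force: 0.0
[235 148  37  38 909] [252.15621562 164.9889989 ]
```

View pics/c8.png

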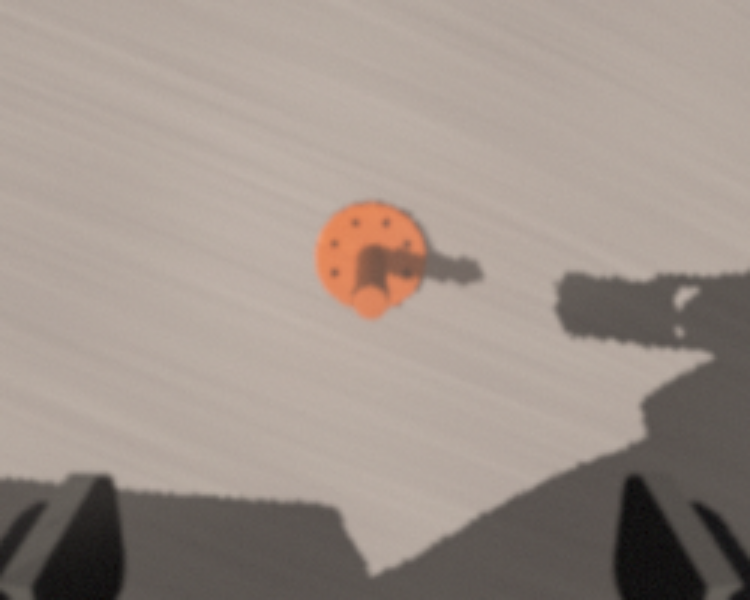

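Disc centre at full (253.5,165.2), stem's top at (253.5,180.5).

Run:
```python
from h import *
s=np.load("s8.npy",allow_pickle=True).item()
a=cast("wrist",[253.4,165.2],.006,s)[0];b=cast("wrist",[253.4,180.5],.074,s)[0];print(a,b)
c=(a+b)/2;go(c[0],c[1],.054)
```

```text
[ 0.45140205 -0.31476859  0.006     ] [ 0.45112594 -0.3147414   0.074     ]
shift cm [-0.61  0.06 14.83] yaw 23.1 tilt [-0.0001  0.0004] t 20.7
```

```bash
python3 -m inch '[[5,-0.6,0.05,3,0,0,0],[5,0,0,3,0,0,0],[5,0,0,3,0,0,0],[5,0,0,3,0,0,0],[5,0,0,2.4,0,0,0],[5,0,0,0,0,0,0],[5,0,0,0,0,0,0],[5,0,0,0,0,0,0]]' 25 ;python3 - <<'E'
from h import *
go(.4512,-.3147,.056)
E
```

```text
time: 21.7
tcp_pos: [0.452, -0.3167, 0.0601]
tool_rot: [0.001, 0.98, 0.2, 0.001]
wrist_force: [-0.3, -1.1, 0.7]
finger_gap: 0.05
grip_force: 0.0
shift cm [ 0.   -0.22  0.41] yaw 23.1 tilt [ 0.0023 -0.0022] t 21.7
```

```bash
python3 -m inch '[[3,0,-0.2,0.4,0,0,0],[1,0,0,0,0,0,0],[0.8,0,0,0,0,0,0],[0.8,0,0,0,0,0,0],[0.8,0,0,0,0,0,0],[0.8,0,0,0,0,0,0],[0.8,0,0,0,0,0,0],[0.8,0,0,0,0,0,0]]' 25 ;python3 - <<'E'
from h import *
go(.6237,.1602,.25)
E
```

```text
time: 22.7
tcp_pos: [0.4501, -0.3142, 0.0544]
tool_rot: [0.0, 0.98, 0.2, 0.0]
wrist_force: [0.5, -0.6, -0.1]
finger_gap: 0.0089
grip_force: 24.4
shift cm [ 34.53 -36.87 -19.56] yaw 23.0 tilt [ 0.0001 -0.0001] t 22.7
```

```bash
python3 -m inch '[[0.8,0,0,-1,0,0,0],[0.8,0,0,-3,0,0,0],[0.8,0,0,-4,0,0,0],[0.8,2,-2,-4,0,0,0],[0.8,3.3,-3.5,-4,0,0,0],[0.8,3.3,-3.5,-3,0,0,0],[0.8,3.3,-3.5,-1,0,0,0],[0.8,3.3,-3.5,0,0,0,0],[0.8,3.3,-3.5,0,0,0,0],[0.8,3.3,-3.5,0,0,0,0]]' | egrep 'tcp|force'; python3 -m inch '[[0.8,3.3,-3.5,0,0,0,0],[0.8,3.3,-3.5,0,0,0,0],[0.8,3.3,-3.5,0,0,0,0],[0.8,2.8,-3.4,0,0,0,0],[0.8,0,0,0,0,0,0],[0.8,0,0,0,0,0,0],[0.8,0,0,0,0,0,0]]'
python3 - <<'E'
from h import *
go(.623,.160,.20)
s=monitor.state();im=optics.read_camera("wrist");cv2.imwrite("pics/w9.png",im[:,:,::-1])
np.save("s9.npy",s,allow_pickle=True)
cv2.imwrite("pics/c9.png",cv2.resize(im[120:320,130:380],None,fx=3,fy=3)[:,:,::-1])
E
```

```text
tcp_pos: [0.561, -0.0157, 0.255]
wrist_force: [0.8, -0.0, -2.0]
grip_force: 24.4
time: 24.82
tcp_pos: [0.6231, 0.1591, 0.2545]
tool_rot: [0.0, 0.98, 0.199, -0.0]
wrist_force: [0.7, 0.1, -0.9]
finger_gap: 0.009
grip_force: 24.5
shift cm [ 0.03 -0.09  5.45] yaw 22.9 tilt [-0.     -0.0004] t 24.825
```

View pics/c9.png

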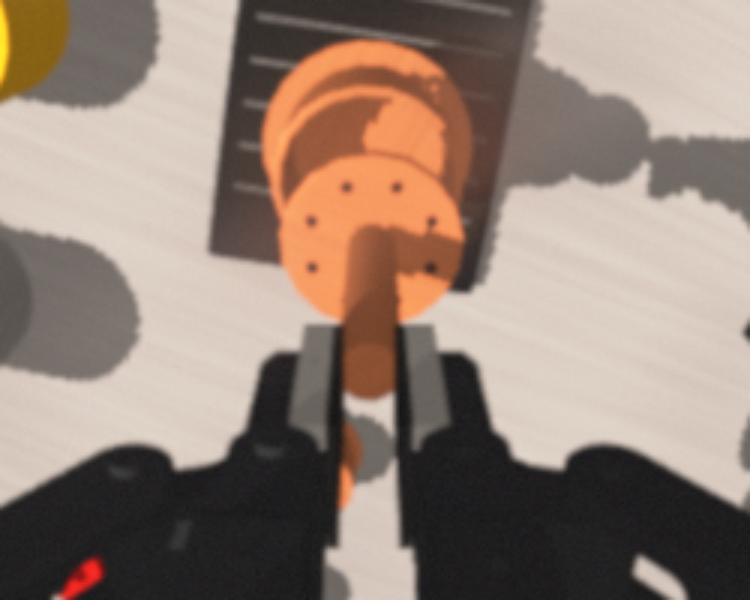

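Press held upright; disc centre crop (371,239) → full (253.5,199.5).

Run:
```python
from h import *
s=np.load("s9.npy",allow_pickle=True).item()
print(cast("wrist",[253.5,199.5],.206,s)[0], s["tcp_pos"])
```

```text
[0.62492663 0.15943862 0.206     ] [0.6230904  0.15910867 0.25454668]
```

```bash
python3 -m inch '[[0.8,-0.07,-0.1,2,0,0,0],[0.8,0,0,1.5,0,0,0],[0.8,0,0,1,0,0,0],[0.8,0,0,0,0,0,0],[0.8,0,0,0,0,0,0]]' | egrep 'tcp|force'; python3 -m inch '[[0.8,0,0,0.5,0,0,0],[0.8,0,0,0.5,0,0,0],[0.8,0,0,0,0,0,0]]' | egrep 'tcp|force'; python3 -m inch '[[0.8,0,0,0.5,0,0,0],[0.8,0,0,0.5,0,0,0],[0.8,0,0,0,0,0,0]]' | egrep 'tcp|force'
```

```text
tcp_pos: [0.6227, 0.161, 0.21]
wrist_force: [-0.7, 0.4, -1.1]
grip_force: 24.5
tcp_pos: [0.6217, 0.161, 0.1986]
wrist_force: [-0.2, 0.9, -1.2]
grip_force: 24.5
tcp_pos: [0.6217, 0.1609, 0.1885]
wrist_force: [0.6, -0.4, -1.8]
grip_force: 24.5
```

```bash
python3 -m inch '[[0.8,0.05,0,0.6,0,0,0],[0.8,0,0,0.6,0,0,0],[0.8,0,0,0.6,0,0,0],[0.8,0,0,0.6,0,0,0],[0.8,0,0,0,0,0,0],[0.8,0,0,0,0,0,0]]' | egrep 'tcp|force'; for i in 1 2 3; do python3 -m inch '[[0.8,0,0,0.1,0,0,0],[0.8,0,0,0,0,0,0]]' | egrep 'tcp|wrist_force'; done
```

```text
tcp_pos: [0.6228, 0.1612, 0.1655]
wrist_force: [0.5, -0.1, -0.5]
grip_force: 24.5
tcp_pos: [0.6228, 0.1613, 0.1645]
wrist_force: [-0.1, -0.5, -1.5]
tcp_pos: [0.6226, 0.1612, 0.1633]
wrist_force: [0.2, 0.0, -0.4]
tcp_pos: [0.6226, 0.1612, 0.1622]
wrist_force: [-0.2, 0.0, -0.4]
```

```bash
for i in 1 2 3 4; do python3 -m inch '[[0.8,0,0,0.1,0,0,0],[0.8,0,0,0,0,0,0]]' | egrep 'tcp|wrist_force'; done
```

```text
tcp_pos: [0.6226, 0.1612, 0.1612]
wrist_force: [-0.2, -0.1, -0.9]
tcp_pos: [0.6226, 0.1612, 0.1602]
wrist_force: [-0.8, 0.2, -0.4]
tcp_pos: [0.6226, 0.1612, 0.1592]
wrist_force: [-0.1, -0.0, -0.6]
tcp_pos: [0.6227, 0.1612, 0.1584]
wrist_force: [0.7, -0.4, 0.1]
```

```bash
for i in 1 2; do python3 -m inch '[[0.8,0,0,0.05,0,0,0],[0.8,0,0,0,0,0,0]]' | egrep 'tcp|wrist_force'; done
```

```text
tcp_pos: [0.623, 0.1612, 0.1583]
wrist_force: [0.1, -0.5, 1.3]
tcp_pos: [0.6232, 0.1611, 0.1581]
wrist_force: [0.7, -0.5, 3.4]
```

```bash
python3 -m inch '[[1.3,0,0,0,0,0,0],[2,0,0,0,0,0,0],[3,0,0,0,0,0,0],[3,0,0,0,0,0,0],[3,0,0,-2,0,0,0],[3,0,0,-3,0,0,0],[8.5,0,0,-4,0,0,0],[8.5,0,0,-1,0,0,0],[8.5,0,0,0,0,0,0],[8.5,0,0,0,0,0,0]]' | egrep 'tcp|force';  python3 - <<'E'
from h import *
s=monitor.state();im=optics.read_camera("wrist");cv2.imwrite("pics/w10.png",im[:,:,::-1])
np.save("s10.npy",s,allow_pickle=True)
t=optics.read_camera("scene");cv2.imwrite("pics/sc10.png",t[:,:,::-1])
c=np.hstack([cv2.resize(im[90:210,190:320],None,fx=2,fy=2),cv2.resize(t[120:260,260:400],(360,360))[:240]]);cv2.imwrite("pics/c10.png",c[:,:,::-1])
go(.435,.112,.2)
E
```

```text
tcp_pos: [0.6217, 0.1611, 0.2555]
wrist_force: [-0.7, -1.0, -0.8]
grip_force: 0.0
shift cm [-19.07  -2.77   5.59] yaw 23.0 tilt [-0.0038 -0.0005] t 30.6
```

View pics/c10.png

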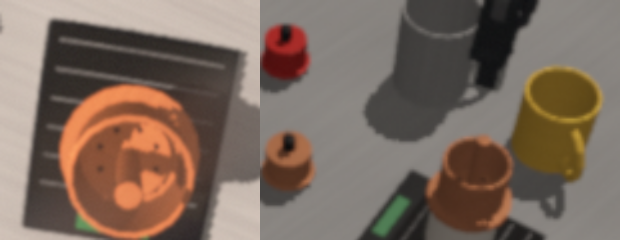

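```bash
python3 - <<'E'
from h import *
s=np.load("s10.npy",allow_pickle=True).item()
print(cast("wrist",[253.3,187.3],.178,s)[0])
E
python3 -m inch '[[8.5,-3.8,-0.55,0,0,0,0],[8.5,-3.8,-0.55,0,0,0,0],[8.5,-3.8,-0.55,1.5,0,0,0],[8.5,-3.8,-0.55,2,0,0,0],[8.5,-3.8,-0.55,2,0,0,0],[8.5,0,0,0,0,0,0],[8.5,0,0,0,0,0,0],[8.5,0,0,0,0,0,0]]' ;  python3 - <<'E'
from h import *
s=monitor.state();im=optics.read_camera("wrist");cv2.imwrite("pics/w11.png",im[:,:,::-1])
np.save("s11.npy",s,allow_pickle=True)
cv2.imwrite("pics/c11.png",cv2.resize(im[80:280,130:380],None,fx=3,fy=3)[:,:,::-1])
for st,c,l in blobs(masks(im)["copper"],200):print(st,c)
E
```

```text
[0.62372315 0.16170506 0.178     ]
time: 31.6
tcp_pos: [0.439, 0.1124, 0.2035]
tool_rot: [0.0, 0.98, 0.2, 0.001]
wrist_force: [0.5, 0.9, 0.6]
finger_gap: 0.085
grip_force: 0.0
[249   0  73  18 943] [286.08695652   6.90455992]
[ 228  140   44   48 1540] [249.90649351 163.20844156]
```

View pics/c11.png

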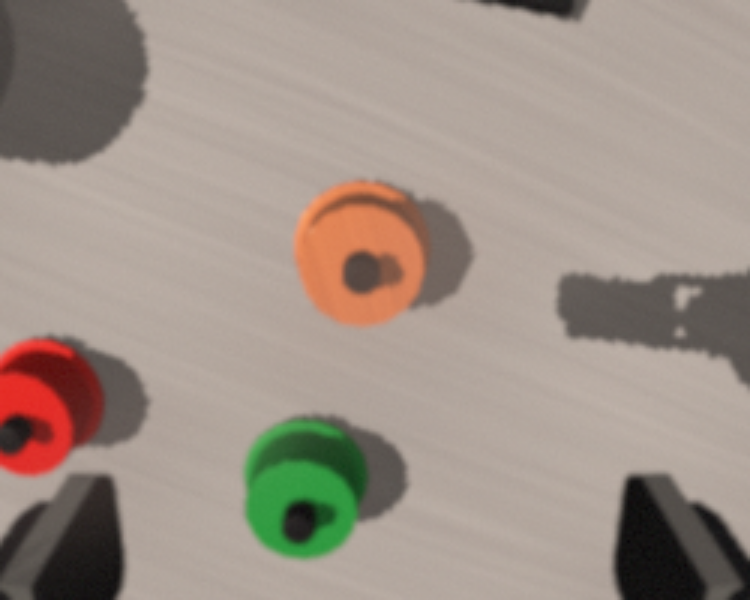

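Lid: knob at full (250.2,170.5), green look-alike at (230,245), clear of the fingers' line.

Run:
```python
from h import *
s=np.load("s11.npy",allow_pickle=True).item()
im=cv2.imread("pics/w11.png")[:,:,::-1].copy()
l=max(blobs(masks(im)["copper"],200),key=lambda b:b[0][4])[2]
h=max(cv2.findContours(l.astype(np.uint8),0,1)[0],key=cv2.contourArea)[:,0,:]
a=circ(cast("wrist",h[h[:,1]>167],.041,s));print("body",a,"flange",circ(cast("wrist",h[h[:,1]<155],.010,s)),"knob",cast("wrist",[250.2,170.5],.056,s)[0])
c=a[0];go(c[0],c[1],.024)
```

```text
body (array([0.43755139, 0.11475647]), np.float64(0.04602305270794398)) flange (array([0.43740404, 0.11533242]), np.float64(0.05189471826455015)) knob [0.43778507 0.11483358 0.056     ]
shift cm [-0.07 -0.28 17.94] yaw 23.0 tilt [0.0024 0.0002] t 31.65
```

```bash
python3 -m inch '[[8.5,-0.05,-0.28,3.5,0,0,0],[8.5,0,0,3.5,0,0,0],[8.5,0,0,3.5,0,0,0],[8.5,0,0,3.5,0,0,0],[8.5,0,0,2.5,0,0,0],[8.5,0,0,1,0,0,0],[8.5,0,0,0,0,0,0],[8.5,0,0,0,0,0,0]]' 30 ;python3 - <<'E'
from h import *
go(.4377,.1149,.024)
E
```

```text
time: 32.65
tcp_pos: [0.4371, 0.1147, 0.0285]
tool_rot: [0.0, 0.98, 0.2, 0.001]
wrist_force: [-0.2, 0.3, -1.0]
finger_gap: 0.0849
grip_force: 0.0
shift cm [0.06 0.01 0.45] yaw 23.0 tilt [0.0027 0.0002] t 32.65
```

```bash
python3 -m inch '[[7,0,0,0.3,0,0,0],[5.5,0,0,0,0,0,0],[4,0,0,0,0,0,0],[4,0,0,0,0,0,0],[4,0,0,0,0,0,0],[4,0,0,0,0,0,0],[4,0,0,0,0,0,0],[4,0,0,0,0,0,0]]' 30 ;python3 - <<'E'
from h import *
go(.6237,.1605,.25)
E
```

```text
time: 33.65
tcp_pos: [0.4355, 0.1146, 0.0244]
tool_rot: [0.0, 0.98, 0.2, -0.0]
wrist_force: [-0.6, 0.4, -0.2]
finger_gap: 0.0398
grip_force: 0.0
shift cm [ 19.11   3.14 -22.57] yaw 23.0 tilt [-0. -0.] t 33.65
```

```bash
python3 -m inch '[[3.6,0,0,0,0,0,0],[3.2,0,0,0,0,0,0],[3.2,0,0,0,0,0,0],[3.2,0,0,0,0,0,0]]' 30 ;python3 - <<'E'
from h import *
s=monitor.state();im=optics.read_camera("wrist");cv2.imwrite("pics/w12.png",im[:,:,::-1])
np.save("s12.npy",s,allow_pickle=True)
E
```

```text
time: 34.15
tcp_pos: [0.4355, 0.1146, 0.0243]
tool_rot: [-0.0, 0.98, 0.2, -0.0]
wrist_force: [-0.6, 0.1, 0.6]
finger_gap: 0.0323
grip_force: 0.0
```

View pics/w12.png

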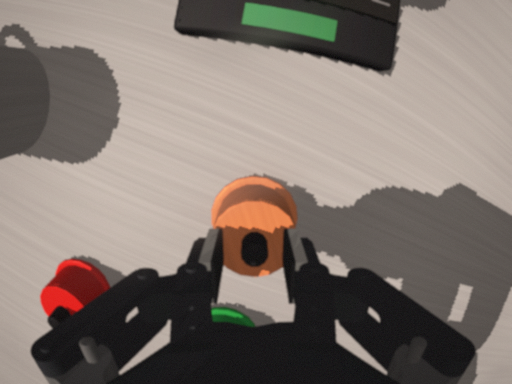

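Fingers close over the lid's plan outline (knob at (255,248), finger tips at about (215,230) and (290,230)) without touching, which is suspicious: work out the tip height from the picture.

Run:
```python
from h import *
s=dict(tcp_pos=np.zeros(3),tool_rot=np.eye(3))
print("tip_extent",r.tip_extent)
for p in ([220,230],[287,230],[215,230],[291,230]):
    o,d=rays("wrist",p,s);d=d[0]
    for x in (.011,0): print(p,x,(o+d*((x-o[0])/d[0])).round(4))
s=np.load("s12.npy",allow_pickle=True).item()
im=cv2.imread("pics/w12.png")[:,:,::-1].copy();h=masks(im)["copper"]
for row in (195,215,225,235,245,255,265,272): 
    x=np.where(h[row,180:340])[0]+180; print(row,x.min(),x.max(),len(x))
c=np.array([.4376,.1149]);T=rot(s["tool_rot"])
# expected left/right body edges at z=.041 and where they'd fall
cal=optics.get_calibration("wrist");K=np.array(cal["camera_matrix"]);H=np.array(cal["hand_eye"])
for z,rad in((.041,.0235),(.010,.028),(.057,.007)):
  out=[]
  for e in(T[:,0],-T[:,0],T[:,1],-T[:,1]):
    P=np.r_[c,z]+rad*e;q=H[:3,:3].T@(T.T@(P-s["tcp_pos"])-H[:3,3]);th=np.arctan2(np.hypot(*q[:2]),q[2]);out.append((K[:2,2]+K[0,0]*th*q[:2]/np.hypot(*q[:2])).round(0).tolist())
  print(z,out)
```

```text
tip_extent 0.008
[220, 230] 0.011 [ 0.011  -0.0167 -0.0237]
[220, 230] 0 [ 0.     -0.0195 -0.0005]
[287, 230] 0.011 [ 0.011   0.0171 -0.0238]
[287, 230] 0 [ 0.      0.0201 -0.0006]
[215, 230] 0.011 [ 0.011  -0.0193 -0.0238]
[215, 230] 0 [ 0.     -0.0225 -0.0006]
[291, 230] 0.011 [ 0.011   0.0191 -0.0238]
[291, 230] 0 [ 0.      0.0225 -0.0006]
195 217 290 74
215 212 296 85
225 213 294 82
235 222 283 45
245 223 282 35
255 223 282 34
265 226 282 47
272 237 271 35
0.041 [[254.0, 198.0], [254.0, 276.0], [298.0, 239.0], [211.0, 239.0]]
0.01 [[254.0, 174.0], [254.0, 255.0], [298.0, 217.0], [210.0, 217.0]]
0.057 [[254.0, 242.0], [254.0, 266.0], [269.0, 254.0], [240.0, 254.0]]
```

Run:
```python
from h import *
s=dict(tcp_pos=np.zeros(3),tool_rot=np.eye(3))
im=cv2.imread("pics/w5.png");g=im.max(2)
for row in(237,239,241,244,250,260,270): 
    x=np.where(g[row]>110)[0]; x=x[(x>165)&(x<345)]; print(row,x.min() if len(x) else None,x.max() if len(x) else None, g[row,150:180:3].tolist())
for p in ([168,240],[337,240]):
    o,d=rays("wrist",p,s);d=d[0]
    for y in (.0425,.044): print(p,(o+d*abs(y/d[1])).round(4))
```

```text
237 166 344 [173, 151, 145, 147, 146, 148, 173, 173, 172, 172]
239 167 338 [168, 104, 94, 97, 72, 72, 155, 175, 173, 172]
241 168 337 [146, 96, 99, 91, 54, 51, 133, 171, 174, 174]
244 169 336 [98, 98, 98, 64, 50, 50, 101, 171, 170, 173]
250 169 336 [97, 95, 53, 44, 44, 41, 67, 174, 175, 173]
260 171 334 [46, 37, 33, 34, 32, 32, 28, 148, 174, 171]
270 171 334 [29, 25, 25, 27, 26, 20, 23, 112, 177, 176]
[168, 240] [ 0.0077 -0.0428 -0.0297]
[168, 240] [ 0.0053 -0.0443 -0.0252]
[337, 240] [ 0.0075  0.0422 -0.0293]
[337, 240] [ 0.0051  0.0437 -0.0247]
```

```bash
python3 -m inch '[[3.2,0,0,0.2,0,0,0],[3.2,0,0,0,0,0,0]]' | egrep 'tcp|force|gap'; python3 -m inch '[[3.2,0,0,0.15,0,0,0],[3.2,0,0,0,0,0,0]]' | egrep 'tcp|force|gap'
```

```text
tcp_pos: [0.4359, 0.1146, 0.0235]
wrist_force: [-3.2, -0.3, 10.2]
finger_gap: 0.0323
grip_force: 5.1
tcp_pos: [0.4359, 0.1146, 0.0234]
wrist_force: [-7.8, -1.3, 22.6]
finger_gap: 0.0319
grip_force: 11.4
```

The tips touch the lid's top: they stand about 17 mm higher than the stated extent says. Back off, open, re-measure the lid, then grip lower.

```bash
python3 -m inch '[[3.2,0,0,-1,0,0,0],[3.2,0,0,-3,0,0,0],[8.5,0,0,-4,0,0,0],[8.5,0,0,-4,0,0,0],[8.5,0,0,-4,0,0,0],[8.5,0,0,0,0,0,0],[8.5,0,0,0,0,0,0],[8.5,0,0,0,0,0,0]]' | egrep 'tcp|force|gap'
python3 - <<'E'
from h import *
s=monitor.state();im=optics.read_camera("wrist")
bs=[b for b in blobs(masks(im)["copper"],200) if abs(b[1][0]-250)<40 and 120<b[1][1]<230]
st,c,l=bs[0];print(len(bs),st,c)
h=max(cv2.findContours(l.astype(np.uint8),0,1)[0],key=cv2.contourArea)[:,0,:];mid=st[1]+.55*st[3]
print("body",circ(cast("wrist",h[h[:,1]>mid],.041,s)),"flange",circ(cast("wrist",h[h[:,1]<st[1]+.3*st[3]],.010,s)))
a=circ(cast("wrist",h[h[:,1]>mid],.041,s))[0];go(a[0],a[1],.002)
E
```

```text
tcp_pos: [0.4342, 0.1145, 0.1791]
wrist_force: [-0.1, -0.7, -0.5]
finger_gap: 0.0851
grip_force: 0.0
1 [ 230  139   48   52 1792] [253.53069196 163.96037946]
body (array([0.43739146, 0.11476358]), np.float64(0.04579669021543952)) flange (array([0.43745802, 0.11550939]), np.float64(0.05189935429430145))
shift cm [ 0.36  0.12 17.71] yaw 23.0 tilt [-0.0036 -0.0002] t 35.75
```

```bash
python3 -m inch '[[8.5,0.35,0,3.5,0,0,0],[8.5,0,0,3.5,0,0,0],[8.5,0,0,3.5,0,0,0],[8.5,0,0,3.5,0,0,0],[8.5,0,0,2,0,0,0],[8.5,0,0,0.7,0,0,0],[8.5,0,0,0,0,0,0],[8.5,0,0,0,0,0,0]]' | egrep 'tcp|force';  python3 -m inch '[[8.5,0,0,0.5,0,0,0],[8.5,0,0,0.4,0,0,0],[8.5,0,0,0,0,0,0],[8.5,0,0,0,0,0,0]]' | egrep 'tcp|force'
python3 - <<'E'
from h import *
go(.4374,.1149,.002)
E
```

```text
tcp_pos: [0.4397, 0.116, 0.0147]
wrist_force: [0.0, -0.2, -0.2]
grip_force: 0.0
tcp_pos: [0.4388, 0.116, 0.0049]
wrist_force: [-1.0, -0.7, 0.2]
grip_force: 0.0
shift cm [-0.17  0.05  0.29] yaw 23.0 tilt [ 0. -0.] t 37.25
```

```bash
python3 -m inch '[[8.5,-0.15,0.05,0.2,0,0,0],[7,0,0,0,0,0,0],[5.5,0,0,0,0,0,0],[4,0,0,0,0,0,0],[4,0,0,0,0,0,0],[4,0,0,0,0,0,0],[4,0,0,0,0,0,0],[4,0,0,0,0,0,0]]' 30
python3 - <<'E'
from h import *
go(.6237,.1605,.25)
E
```

```text
time: 38.25
tcp_pos: [0.4377, 0.1149, 0.0032]
tool_rot: [0.0, 0.98, 0.2, 0.0]
wrist_force: [-2.7, -0.4, 4.9]
finger_gap: 0.0465
grip_force: 30.7
shift cm [ 18.91   3.08 -24.68] yaw 23.0 tilt [ 0.0002 -0.0001] t 38.25
```

```bash
python3 -m inch '[[4,0,0,-1,0,0,0],[4,0,0,-3,0,0,0],[4,0,0,-4,0,0,0],[4,0,0,-4,0,0,0],[4,0,0,-4,0,0,0],[4,0,0,-4,0,0,0],[4,2,0.4,-3.5,0,0,0],[4,4,0.6,0,0,0,0],[4,4,0.6,0,0,0,0],[4,4,0.6,0,0,0,0]]' | egrep 'tcp|force|gap'; python3 -m inch '[[4,3,0.5,0,0,0,0],[4,1.9,0.4,0,0,0,0],[4,0,0,0,0,0,0],[4,0,0,0,0,0,0],[4,0,0,0,0,0,0]]'
python3 - <<'E'
from h import *
s=monitor.state();im=optics.read_camera("wrist");np.save("s13.npy",s,allow_pickle=True);cv2.imwrite("pics/w13.png",im[:,:,::-1])
go(.6237,.1605,.19)
m=masks(im)["copper"]
for st,c,l in blobs(m,200):print(st,c)
E
```

```text
tcp_pos: [0.576, 0.1499, 0.238]
wrist_force: [-0.1, 0.4, -0.5]
finger_gap: 0.0458
grip_force: 31.1
time: 40.12
tcp_pos: [0.6228, 0.1603, 0.238]
tool_rot: [-0.0, 0.98, 0.2, -0.0]
wrist_force: [0.0, 0.3, -0.4]
finger_gap: 0.0458
grip_force: 31.1
shift cm [0.08 0.01 4.82] yaw 23.0 tilt [-0.      0.0001] t 40.175
[  204   135    98   167 11716] [252.70100717 217.70792079]
```

```bash
python3 -m inch '[[4,0.08,0,1.5,0,0,0],[4,0,0,1.5,0,0,0],[4,0,0,1.2,0,0,0],[4,0,0,0,0,0,0],[4,0,0,0,0,0,0]]' | egrep 'tcp|force'; python3 -m inch '[[4,0,0,0.6,0,0,0],[4,0,0,0.6,0,0,0],[4,0,0,0.6,0,0,0],[4,0,0,0,0,0,0],[4,0,0,0,0,0,0]]' | egrep 'tcp|force'
python3 - <<'E'
from h import *
go(.6237,.1603,.155)
E
```

```text
tcp_pos: [0.6246, 0.1606, 0.196]
wrist_force: [0.1, -0.4, -0.4]
grip_force: 31.1
tcp_pos: [0.6244, 0.1607, 0.1779]
wrist_force: [-0.2, 1.2, -1.2]
grip_force: 31.1
shift cm [-0.08  0.    2.29] yaw 23.0 tilt [0.0001 0.    ] t 41.425
```

```bash
python3 -m inch '[[4,-0.08,0,0.6,0,0,0],[4,0,0,0.6,0,0,0],[4,0,0,0.6,0,0,0],[4,0,0,0,0,0,0],[4,0,0,0,0,0,0]]' | egrep 'tcp|force'; python3 -m inch '[[4,0,0,0.3,0,0,0],[4,0,0,0.3,0,0,0],[4,0,0,0,0,0,0],[4,0,0,0,0,0,0]]' | egrep 'tcp|force';  python3 -m inch '[[4,0,0,0.2,0,0,0],[4,0,0,0,0,0,0]]' | egrep 'tcp|force'; python3 -m inch '[[4,0,0,0.1,0,0,0],[4,0,0,0,0,0,0]]' | egrep 'tcp|force'
```

```text
tcp_pos: [0.6237, 0.1604, 0.1598]
wrist_force: [-0.5, -0.6, -0.6]
grip_force: 31.1
tcp_pos: [0.6236, 0.1603, 0.1538]
wrist_force: [0.0, -0.0, 0.4]
grip_force: 31.1
tcp_pos: [0.6235, 0.1603, 0.1516]
wrist_force: [-0.7, -0.6, -1.5]
grip_force: 31.1
tcp_pos: [0.6236, 0.1603, 0.1507]
wrist_force: [0.6, -0.4, -0.3]
grip_force: 31.1
```

```bash
python3 -m inch '[[4,0,0,0.2,0,0,0],[4,0,0,0,0,0,0]]' | egrep 'tcp|wrist_f'; for i in 1 2 3; do python3 -m inch '[[4,0,0,0.1,0,0,0],[4,0,0,0,0,0,0]]' | egrep 'tcp|wrist_f'; done
```

```text
tcp_pos: [0.6234, 0.1603, 0.1485]
wrist_force: [0.6, 0.2, -0.9]
tcp_pos: [0.6236, 0.1603, 0.1477]
wrist_force: [0.4, 0.5, -1.1]
tcp_pos: [0.6235, 0.1603, 0.1467]
wrist_force: [-0.3, 0.4, -0.6]
tcp_pos: [0.6238, 0.1603, 0.1463]
wrist_force: [0.2, -1.0, 0.8]
```

Seated at the expected height (0.1462). Release, rise, and check numerically.

```bash
python3 -m inch '[[4,0,0,0.05,0,0,0],[4.8,0,0,0,0,0,0],[5.5,0,0,0,0,0,0],[7,0,0,0,0,0,0],[8.5,0,0,0,0,0,0],[8.5,0,0,0,0,0,0],[8.5,0,0,-2,0,0,0],[8.5,0,0,-4,0,0,0],[8.5,0,0,-4,0,0,0],[8.5,0,0,-2,0,0,0]]' | egrep 'tcp|force'; python3 -m inch '[[8.5,0,0,0,0,0,0],[8.5,0,0,0,0,0,0],[8.5,0,0,0,0,0,0]]' | egrep 'tcp|force|gap'
python3 - <<'E'
from h import *
s=monitor.state();im=optics.read_camera("wrist");cv2.imwrite("pics/w14.png",im[:,:,::-1]);np.save("s14.npy",s,allow_pickle=True)
h=masks(im)["copper"]
st,c,l=max([b for b in blobs(h,200) if 200<b[1][0]<300],key=lambda b:b[0][4]);print(st,c)
# knob: dark blob inside copper bbox
d=(im.max(2)<70);d[:st[1]]=0;d[st[1]+st[3]:]=0;d[:,:st[0]+8]=0;d[:,st[0]+st[2]-8:]=0
for b in blobs(d,25): print("dark",b[0],b[1],cast("wrist",b[1],.198,s)[0])
ct=max(cv2.findContours(l.astype(np.uint8),0,1)[0],key=cv2.contourArea)[:,0,:]
print("body",circ(cast("wrist",ct[ct[:,1]>st[1]+.75*st[3]],.184,s)),"brim",circ(cast("wrist",ct[ct[:,1]<st[1]+.2*st[3]],.101,s)))
t=optics.read_camera("top");y0=cv2.imread("pics/top0.png")[:,:,::-1].copy()
for q in (y0,t): print("mug",[np.round(b[1],1) for b in blobs(masks(q)["yellow"],300)])
sc=optics.read_camera("scene");q0=cv2.imread("pics/scene0.png")[:,:,::-1].copy()
d=np.abs(sc.astype(int)-q0).max(2);print("jug change px",(d[115:160,312:345]>40).sum(),"mug change",(d[148:188,358:393]>40).sum())
print(monitor.state()["time"])
E
```

```text
tcp_pos: [0.6253, 0.1605, 0.2703]
wrist_force: [0.7, -0.1, 0.9]
grip_force: 0.0
tcp_pos: [0.6224, 0.1602, 0.2628]
wrist_force: [-0.6, -0.2, 0.5]
finger_gap: 0.0849
grip_force: 0.0
[ 219  131   70   83 4332] [253.15835642 169.94690674]
dark [227 131  19   8  78] [232.78205128 133.30769231] [0.66127906 0.19331103 0.198     ]
dark [271 131  10  10  46] [277.13043478 135.19565217] [0.67308051 0.16192177 0.198     ]
dark [270 198  11  15  79] [276.84810127 207.35443038] [0.61986648 0.13818173 0.198     ]
body (array([0.62419893, 0.1607577 ]), np.float64(0.04732845295233947)) brim (array([0.62367663, 0.16040187]), np.float64(0.07657078066379469))
mug [array([111., 148.])]
mug [array([100.7, 148.7])]
jug change px 14 mug change 2
45.825
```

Lid's body reads 47.3 mm across on the chamber's axis at the seated height, and mug and jug are unchanged in the scene view. Handing in.

```bash
python3 -c "
from cell import r
print(r.hand_in())"
```

```text
the job is handed in; nothing more can be done
None
```

The drip coffee is stacked on the large scale: cup within about 3 mm of the platform's middle, then chamber, press and lid, each lowered into contact. The mug and jug are where they were, and the job was handed in at about 46 s.

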